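# Fit the nested lids on the bolt tin, then lift off the outer cover

## Task

Close the bolt tin and let me see how its inner lid fits: first swing the tin's carry handle down off the mouth until it snaps fully home in its rest clip, then take the nested pair of lids by the knob and gently lower them together onto the tin until the inner lid sits home in the mouth, and let go. Then take the outer cover by its collar and lift it straight off alone, with the inner lid staying seated in the tin, and finish while still holding the cover level and still above the tin, well clear of the knob (a few centimetres of gap). Do not push the other things on the bench about.

Things in the scene. Friction and masses are not known exactly. Their poses are not given: they have to be found in the camera images.
- bolt_tin: Round open steel tin, 96 outside diameter, 90 bore, 80 high, fixed to the bench; a bolt and two nuts lie on its floor (below 25). Origin at the centre of its underside, z up. Its -x side (towards the robot at yaw 0) has a rest clip for the carry handle, top 58 above the bench, 62 to 82 mm out from the tin's axis.
- tin_mouth (a point): Centre of the tin's mouth, at the height of its rim (80 above the bench).
- handle_hinge (a point): On the hinge axis of the tin's wire carry handle, at the tin's axis, 62 above the bench. The hinge axis runs along the tin's y; the ears stick out to 56 from the axis on both sides.
- handle_grip (a point): Centre of the wooden grip tube of the carry handle (tube 46 long along the tin's y, 12 diameter), 72 from the hinge axis. The handle is a wire hoop (4.4 wire), 112 wide between its legs.
- tin_handle (a joint): Carry handle angle, rad. 0: leaning 0.35 from upright to the tin's +x side; 0.35: upright over the mouth; it swings to the tin's -x side and seats in the rest clip at its stop, 2.0, just below level. Light friction holds it where left; a sprung detent resists up to a crest at about 1.85 (under 3 N at the grip), then pulls it home to 2.0.
- inner_lid: Inner lid: loose steel disc with a wooden knob, about 160 g. Plug 84 diameter (chamfered below) from 0 to 8 mm, flange 100 diameter from 8 to 11, upright round knob 16 diameter from 11 to 58. Origin at the centre of the plug's underside, z up along the knob. At the start it stands on the bench; seated in the tin, its flange lies on the rim and its origin is 72 above the bench.
- knob_top (a point): Top centre of the inner lid's knob.
- outer_cover: Outer cover: loose steel cap, 110 diameter, about 140 g, lying on the inner lid's flange. Origin at the centre of the skirt's lower edge (3 mm above the inner lid's origin when nested). Skirt 0 to 8 mm (inside 105), top plate 8 to 11, round collar 36 outside, 24 inside, 11 to 29. The knob stands 26 out of the collar. Lifting the knob carries both lids, lifting the collar the cover alone.
- collar_top (a point): Centre of the collar's top edge on the outer cover.
- spanner: Bystander, loose: open-ended spanner, flat steel, 29x170x6 mm. Origin at the centre of its underside.
- tape_measure: Bystander, loose: tape measure, 37x95x64 mm. Origin at the centre of its underside.
- sanding_block: Bystander, loose: sanding block, 65x105x36 mm. Origin at the centre of its underside.
- pliers: Bystander, loose: pliers, 59x168x12 mm. Origin at the centre of its underside.
- tea_glass: Bystander, loose: small tea glass, 62x62x86 mm. Origin at the centre of its underside.
- pencil: Bystander, loose: pencil, 7x142x7 mm. Origin at the centre of its underside.

How it is judged (in metres and radians):
On the way, in this order (a step that is already met when the one before it is completed fails the run):
1. the carry handle is home in its rest clip (value of joint tin_handle above 1.92 rad and velocity of joint tin_handle below 0.1 rad/s), for 0.2 s.
2. the nested lids are lifted together (height (world z) of inner_lid above 0.05 m and contact force between the fingers and inner_lid above 0.5 N and z of outer_cover in the frame of inner_lid between -0.001 and 0.007 m and horizontal distance between outer_cover and inner_lid below 0.008 m), for 0.1 s.
3. the nested pair sits on the tin, let go (horizontal distance between inner_lid and bolt_tin below 0.006 m and z of inner_lid in the frame of bolt_tin between 0.068 and 0.0755 m and angle between inner_lid's own z axis and vertical below 0.06 rad and z of outer_cover in the frame of inner_lid between -0.001 and 0.007 m and horizontal distance between outer_cover and inner_lid below 0.008 m and contact force between the fingers and inner_lid below 0.1 N and contact force between the fingers and outer_cover below 0.1 N), for 0.2 s.
At the end, for the whole second after the job is handed in: Handle at 1.92 rad or more; inner lid untouched and at rest in the tin, within 6 mm of its axis, underside 68 to 75.5 mm up, tilt under 0.06; cover gripped (over 1 N), touching nothing else, lower edge over 135 mm up, within 60 mm of the tin axis, tilt under 0.2, under 30 mm/s (horizontal distance between inner_lid and bolt_tin below 0.006 m and z of inner_lid in the frame of bolt_tin between 0.068 and 0.0755 m and angle between inner_lid's own z axis and vertical below 0.06 rad and value of joint tin_handle above 1.92 rad and contact force between the fingers and inner_lid below 0.1 N and linear speed of inner_lid below 0.02 m/s and contact force between the fingers and outer_cover above 1 N and contact force between outer_cover and inner_lid below 0.05 N and contact force between outer_cover and bolt_tin below 0.05 N and z of outer_cover in the frame of bolt_tin above 0.135 m and horizontal distance between outer_cover and bolt_tin below 0.06 m and angle between outer_cover's own z axis and vertical below 0.2 rad and linear speed of outer_cover below 0.03 m/s); the arm keeps its last pose, push and grip.
It fails at once if the outer cover comes off the inner lid (by 10 mm) while the inner lid is not seated in the tin ((z of outer_cover in the frame of inner_lid above 0.013 m or z of outer_cover in the frame of inner_lid below -0.007 m or horizontal distance between outer_cover and inner_lid above 0.015 m) and (horizontal distance between inner_lid and bolt_tin above 0.007 m or z of inner_lid in the frame of bolt_tin above 0.077 m or z of inner_lid in the frame of bolt_tin below 0.067 m or angle between inner_lid's own z axis and vertical above 0.08 rad)).
It fails at once if the lids are dropped (the inner lid moves faster than 0.45 m/s, untouched by the fingers) (linear speed of inner_lid above 0.45 m/s and contact force between the fingers and inner_lid below 0.05 N).
It fails at once if a bystander is pushed more than 30 mm (distance of any of spanner, tape_measure, sanding_block, pliers, tea_glass, pencil from where it was at the start of the episode above 0.03 m).
It also fails if it takes over 64 s, if anything falls off the work surface, if the arm or the gripper's body presses on something with over 40 N, if the wrist force passes 120 N, or if a joint passes its speed limit or range.

## Robot

A 7-joint arm with a two-finger parallel gripper is mounted at the origin on a cart in front of the work surface, level with it; the furniture and walls round the work are solid. World frame = base frame: x ahead of the robot, y to its left, z up, the work surface at z = 0. Lengths are in m, angles in degrees, forces in N, time in s.
With the tool pointing down it reaches from about 0.4 to 0.9 m from the base axis. Payload 5.5 kg.
Tool frame: the origin (TCP) lies at the very end of the fingers, on their centre line; the grasp point (between the pads) lies grip_point_offset behind it (grip_point_offset is the distance from the TCP to the grasp point, in m); z points along the fingers, x is the direction in which the jaws open and shut, and the axes are right-handed (so a half turn about z gives the same grasp; the last joint's range is limited). The gripper opens to 85 mm and grips with 20 to 120 N. Pads are 22 mm wide; open, the fingers measure 114 mm over their backs; the gripper's body (76 mm by 85 mm) begins 54 mm behind the grasp point. The pads swing forward as they close: fully open they stand 13 mm farther back than shut.
Start: joints at [87.216, 28.699, -24.465, 88.831, 12.651, 65.22, -12.049], TCP at [0.199, -0.619, 0.231] pointing down, gripper open.
Joint ranges: [-164.97, 164.97], [-17.58, 116.51], [-87.97, 89.64], [11.32, 138.91], [-80.73, 260.73], [10.89, 115.49], [-147.41, 147.41]. Speed limits (degrees/s): [147.25, 147.25, 180, 180, 180, 180, 180].

## Interface

Orientations are given as a 3x3 rotation matrix whose columns are the frame's x, y, z axes.
In Python, from bench import sense, get_image, camera_model, sign_off, grip_point_offset gives the robot as it stands. The module is installed in compiled form; this text tells all that it offers.
- The arm moves only by the shell command python3 -m jog 'ROWS' [FORCE]. ROWS is JSON, a list of rows, each a list of 5 numbers: the gripper command: -1 is shut, 1 is fully open, values between are in proportion, then the shift along the tool's x, y, z in mm, then the turn about the tool's z in degrees. A call has 1 to 12 rows; each row shifts and turns the commanded pose from where the row before left it, along the tool's axes as they then stand; what a row does not reach is not made up. A row lasts 1/12 s, in which the tool goes at most 41.7 mm and 7.16 degrees, less where a joint would pass 70% of its speed; a pose out of reach is approached as far as the arm can. A call is refused whole if a number of a shift passes 41.7 or a number of a turn 7.16, either way. A call with a gripper value outside its range is refused whole. The fingers move at their own pace and stop on an object; FORCE is the grip in N (left out, the last holds). Time passes only in rows, so rows that do not move let the fingers close. It gives the time, the measured TCP pose, the force and the opening at its end, in the units of the state.
- sense(): the state, without advancing time (a new reading comes with each control period).
- get_image(name): name is "scene" or "top" or "wrist"; returns (picture, depth): 400x640x3 uint8, red, green, blue; 400x640 float32, m along the optical axis (not along the pixel's ray), 0 where there is no reading.
- camera_model(name): a dict with "intrinsics" (3x3 intrinsics, pixels), "R" (3x3) and "t" (3): a world point X has camera coordinates R X + t. Camera axes: x right, y down, z forward; pixel columns grow to the right and rows downward; lengths in m; the calibration is good to about 2 mm. A picture is of the moment at which its call begins: read the wrist's pose just before it. camera_model takes no time and is no camera call; for the wrist camera it gives the pose at the moment of the call.
- sign_off(): hands the job in, once; it reports no verdict.
The state is a dict: "time": time; "joint_pos": joint angles; "qvel": joint speeds; "joint_efforts": joint torques, N m; "ee_pos": TCP position; "ee_rot": TCP orientation; "ft_force": force on the tool from outside, world axes, zero at the start; "torque": the same for the moment, N m; "width": finger opening in m.
Only numpy, scipy, OpenCV 4.12 (cv2) and the standard library are available. Lean on these libraries where they do the work, as an engineer would, in place of code of your own. Each camera call takes 0.05 s, during which the arm holds its last target. There are 200 camera calls.

## Working session

There is one attempt and no reset: what is moved stays moved. The work goes in short steps, Python scripts to look and compute and a shell command to move; the robot and the scene stay as the last step left them, time stands still between calls to the robot, and variables do not carry over. Pictures are saved under pics/ and viewed, about 8 in all and at most 12, crops included, and the job is handed in when it is done.

```bash
mkdir -p pics; cat > h.py <<'E'
import numpy as np, cv2
from bench import *
def snap(n,f):
    im,d=get_image(n); m=camera_model(n)
    cv2.imwrite('pics/'+f+'.png',im[:,:,::-1]); np.savez('pics/'+f+'.npz',im=im,d=d,K=m['intrinsics'],R=m['R'],t=m['t']); return im,d,m
def load(f): return np.load('pics/'+f+'.npz')
def cloud(z):
    K,R,t,d=[np.array(z[k]) for k in('K','R','t','d')]
    v,u=np.mgrid[:d.shape[0],:d.shape[1]]
    P=np.stack([(u-K[0,2])/K[0,0]*d,(v-K[1,2])/K[1,1]*d,d],-1)
    W=(P-t)@R; W[d==0]=np.nan; return W
def ray(z,u,v,h):
    K,R,t=z['K'],z['R'],z['t']; c=-R.T@t; r=R.T@np.linalg.inv(K)@[u,v,1]
    return c+r*(h-c[2])/r[2]
E
python3 - <<'E'
from h import *
print(sense(),grip_point_offset)
for n in('scene','top'): snap(n,n+'0'); print(camera_model(n)['R'],camera_model(n)['t'])
a=np.hstack([cv2.imread('pics/scene0.png'),cv2.imread('pics/top0.png')])
E
```

```text
{'time': 0.0, 'joint_pos': array([ 87.21703209,  28.75362544, -24.45082817,  88.89227712,
        12.6500187 ,  65.21965241, -12.04816743]), 'qvel': array([-0.05421566,  0.03928583, -0.05611913,  0.12009778,  0.0040074 ,
       -0.06531544,  0.00453422]), 'joint_efforts': array([-3.77077922e-04, -5.69528890e+01, -5.81614405e+00, -2.80937541e+01,
        1.07252790e-02,  1.18689582e-02,  1.94762401e-05]), 'ee_pos': array([ 0.19910632, -0.61801732,  0.23025162]), 'ee_rot': array([[ 3.06775894e-01, -9.51781620e-01, -5.47162273e-04],
       [-9.51779752e-01, -3.06776376e-01,  1.88665313e-03],
       [-1.96353823e-03, -5.80017274e-05, -9.99998071e-01]]), 'ft_force': array([-0.1187067 ,  0.41534758,  0.28022583]), 'torque': array([0.00129132, 0.04627169, 0.03164128]), 'width': 0.08499007592901223} 0.0187
[[-0.6344926  -0.77286995  0.00954908]
 [-0.56024074  0.45135176 -0.69455878]
 [ 0.53249362 -0.44604219 -0.71937258]] [0.17892279 0.45293353 0.65859159]
[[-0.02770225 -0.99961464  0.00177678]
 [-0.9870142   0.02707162 -0.15833542]
 [ 0.1582263  -0.00613995 -0.98738378]] [-0.20238683  0.53080252  1.07077701]
```

View pics/scene0.png

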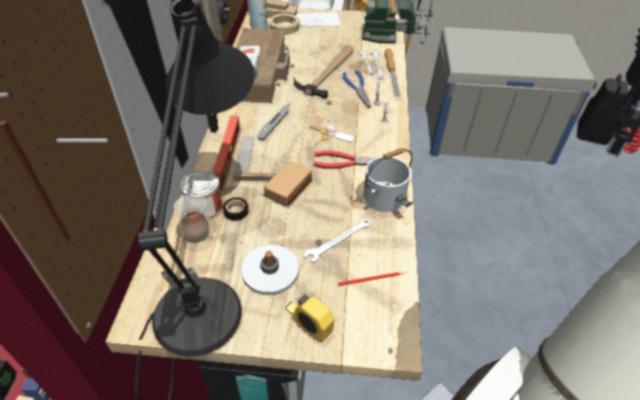

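View pics/top0.png

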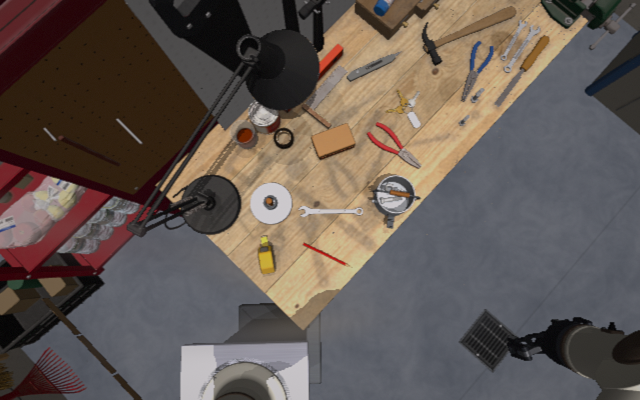

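Scene and top pictures: the tin is at top-view (393,197) with its clip near (390,222), the handle up across the mouth. The nested lids are at (271,203), the spanner lies between them, the tape is at (266,255), and the lamp arm passes left of the lids.

```bash
python3 - <<'E'
from h import *
for f,bx in (('top0',{'lid':(240,170,305,235),'tin':(355,160,430,235)}),('scene0',{'lid':(235,235,305,300),'tin':(345,140,420,215)})):
    z=load(f);W=cloud(z)
    for n,(a,b,c,d) in bx.items():
        P=W[b:d,a:c].reshape(-1,3);P=P[~np.isnan(P[:,0])]
        for lo,hi in ((.008,.02),(.02,.04),(.04,.055),(.055,.066),(.066,.075),(.075,.085),(.085,.12),(.12,.2)):
            Q=P[(P[:,2]>lo)&(P[:,2]<hi)]
            if len(Q): print(f,n,lo,hi,len(Q),Q.mean(0).round(4),Q.min(0).round(3),Q.max(0).round(3))
z=load('top0')
W=cloud(z);H=W[...,2].copy()
for n,u,v in (('lid',271,203),('tin',393,197),('clip',390,222),('spanL',303,210),('spanR',361,211),('tape',266,255),('pencil',320,252),('glass',245,135),('block',333,141)): print(n,W[v,u].round(3),ray(z,u,v,.0).round(3))
# lamp arm heights
for u,v in((205,205),(200,150),(220,100),(245,55),(280,70),(160,215)): print('lamp',W[v,u].round(3))
im=cv2.imread('pics/top0.png')[150:245,340:440];cv2.imwrite('pics/c1.png',np.hstack([cv2.resize(im,None,fx=4,fy=4,interpolation=2),cv2.resize(cv2.imread('pics/scene0.png')[135:220,345:420],(350,380),interpolation=2)]))
E
```

```text
top0 lid 0.008 0.02 1240 [ 0.5031 -0.0726  0.0143] [ 0.45  -0.155  0.008] [0.557 0.01  0.02 ]
top0 lid 0.02 0.04 101 [ 0.5017 -0.0736  0.0306] [ 0.455 -0.09   0.02 ] [ 0.526 -0.055  0.039]
top0 lid 0.04 0.055 8 [ 0.4993 -0.0768  0.0483] [ 0.496 -0.08   0.043] [ 0.505 -0.071  0.052]
top0 lid 0.055 0.066 28 [ 0.5035 -0.0722  0.0583] [ 0.497 -0.078  0.056] [ 0.51  -0.065  0.061]
top0 tin 0.008 0.02 256 [ 0.5337 -0.4018  0.0137] [ 0.462 -0.471  0.008] [ 0.61  -0.292  0.02 ]
top0 tin 0.02 0.04 118 [ 0.5154 -0.3939  0.0285] [ 0.461 -0.435  0.02 ] [ 0.554 -0.342  0.04 ]
top0 tin 0.04 0.055 159 [ 0.4793 -0.388   0.0481] [ 0.427 -0.435  0.04 ] [ 0.554 -0.347  0.055]
top0 tin 0.055 0.066 94 [ 0.5044 -0.3868  0.061 ] [ 0.428 -0.439  0.055] [ 0.554 -0.331  0.066]
top0 tin 0.066 0.075 73 [ 0.5068 -0.3862  0.0698] [ 0.461 -0.445  0.066] [ 0.553 -0.331  0.075]
top0 tin 0.075 0.085 175 [ 0.5104 -0.3898  0.08  ] [ 0.461 -0.443  0.075] [ 0.556 -0.332  0.085]
top0 tin 0.085 0.12 15 [ 0.5049 -0.3671  0.1069] [ 0.463 -0.443  0.085] [ 0.517 -0.333  0.12 ]
top0 tin 0.12 0.2 139 [ 0.501  -0.3871  0.1358] [ 
[... 1136 characters left out ...]
.2 170 [ 0.5011 -0.3821  0.1349] [ 0.491 -0.431  0.12 ] [ 0.513 -0.341  0.143]
lid [ 0.498 -0.077  0.052] [ 0.505 -0.071  0.   ]
tin [ 0.512 -0.394  0.003] [ 0.512 -0.394  0.   ]
clip [ 0.442 -0.375  0.051] [ 0.446 -0.383  0.   ]
spanL [ 0.484 -0.155  0.   ] [ 0.484 -0.155  0.   ]
spanR [ 0.477 -0.308  0.   ] [ 0.477 -0.308  0.   ]
tape [ 0.368 -0.065  0.062] [ 0.369 -0.057  0.   ]
pencil [ 0.373 -0.197  0.009] [ 0.373 -0.197  0.   ]
glass [ 0.681 -0.009  0.04 ] [ 0.693 -0.001  0.   ]
block [ 0.66  -0.239  0.035] [ 0.67 -0.24  0.  ]
lamp [0.488 0.072 0.118]
lamp [ 0.655  0.12  -0.   ]
lamp [ 0.636 -0.031  0.406]
lamp [ 0.704 -0.081  0.437]
lamp [ 0.707 -0.135  0.369]
lamp [0.451 0.125 0.257]
```

View pics/c1.png

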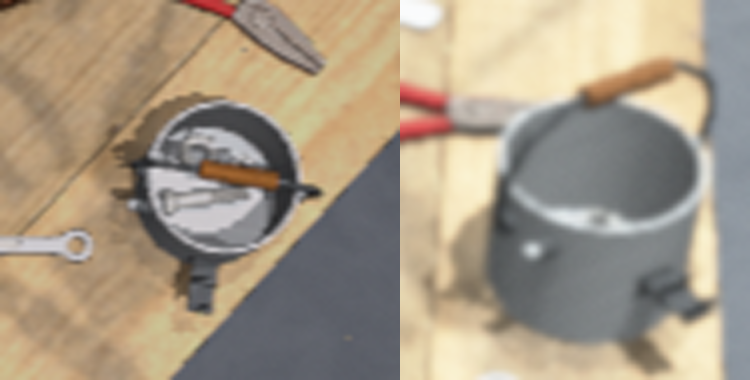

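```bash
python3 - <<'E'
from h import *
from scipy.optimize import least_squares
for f,bx in (('top0',(355,160,430,235)),('scene0',(345,140,420,215))):
    z=load(f);W=cloud(z);a,b,c,d=bx
    P=W[b:d,a:c].reshape(-1,3);I=z['im'][b:d,a:c].reshape(-1,3).astype(int)
    ok=~np.isnan(P[:,0]);P=P[ok];I=I[ok]
    Q=P[(P[:,2]>.015)&(P[:,2]<.083)]
    g=np.abs(np.hypot(Q[:,0]-.508,Q[:,1]+.387)-.047)<.006;Q=Q[g]
    s=least_squares(lambda p:np.hypot(Q[:,0]-p[0],Q[:,1]-p[1])-p[2],[.508,-.387,.047],loss='soft_l1',f_scale=.001).x
    G=P[(I[:,0]-I[:,2]>50)&(P[:,2]>.11)]
    dv=np.linalg.svd(G-G.mean(0))[2][0]
    C=P[(P[:,0]<s[0]-.05)&(np.hypot(P[:,0]-s[0],P[:,1]-s[1])<.09)&(P[:,2]>.04)&(P[:,2]<.075)]
    print(f,'tin',s.round(4),'grip',G.mean(0).round(4),dv.round(3),np.ptp(G,0),'clip',C.mean(0).round(4),len(C),np.degrees(np.arctan2(s[1]-C[:,1].mean(),s[0]-C[:,0].mean())).round(1))
for f,bx in (('top0',(240,170,305,235)),('scene0',(235,235,305,300))):
    z=load(f);W=cloud(z);a,b,c,d=bx
    P=W[b:d,a:c].reshape(-1,3);P=P[(P[:,2]>.009)&(P[:,2]<.0165)]
    P=P[np.hypot(P[:,0]-.502,P[:,1]+.07)<.08].astype(np.float32)
    (x,y),r=cv2.minEnclosingCircle(P[:,:2]);print('lid',x,y,r,np.median(P,0),np.percentile(P,[1,99],axis=0))
E
```

```text
top0 tin [ 0.5077 -0.3887  0.0463] grip [ 0.5008 -0.3873  0.1386] [-0.195 -0.981  0.002] [0.0156371  0.04396341 0.0105285 ] clip [ 0.4424 -0.377   0.0502] 82 -10.1
scene0 tin [ 0.5088 -0.3869  0.0463] grip [ 0.4996 -0.388   0.1373] [-0.199 -0.974 -0.113] [0.02073841 0.06836142 0.0277462 ] clip [ 0.4409 -0.3735  0.0513] 102 -11.2Traceback (most recent call last):
  File "<stdin>", line 18, in <module>
cv2.error: OpenCV(4.12.0) /io/opencv/modules/imgproc/src/shapedescr.cpp:201: error: (-215:Assertion failed) count >= 0 && (depth == CV_32F || depth == CV_32S) in function 'minEnclosingCircle'
```

```bash
cat >> h.py <<'E'
def go(x,y,z):
    s=sense(); print('tool shift mm',(s['ee_rot'].T@(np.array([x,y,z])-s['ee_pos'])*1000).round(1),'tcp',s['ee_pos'].round(4),'F',s['ft_force'].round(1),'w',round(s['width'],4),'t',round(s['time'],2),'ang',np.degrees(np.arctan2(s['ee_rot'][1,0],s['ee_rot'][0,0])).round(1))
E
python3 -m jog '[[-1,0,0,0,5.8],[-1,0,0,0,5.8],[-1,0,0,0,5.8],[-1,0,0,0,5.8],[-1,0,0,0,5.8],[-1,0,0,0,0],[-1,0,0,0,0]]'
python3 -c "from h import *;go(.545,-.395,.2)
for n,f,bx in (('t','top0',(240,170,305,235)),('s','scene0',(235,235,305,300))):
    z=load(f);W=cloud(z);a,b,c,d=bx
    A=W[b:d,a:c].reshape(-1,3)
    P=A[(A[:,2]>.009)&(A[:,2]<.0165)];P=P[np.hypot(P[:,0]-.502,P[:,1]+.07)<.06].astype(np.float32)
    print(n,cv2.minEnclosingCircle(np.ascontiguousarray(P[:,:2])),np.percentile(P,[1,50,99],axis=0).round(4))
"
```

```text
time: 0.68
ee_pos: [0.1994, -0.6183, 0.2309]
ee_rot: [[-0.19, -0.982, -0.0], [-0.982, 0.19, 0.001], [-0.001, 0.001, -1.0]]
ft_force: [-0.0, -0.2, 0.7]
width: 0.0006
tool shift mm [-284.9 -296.9   30.9] tcp [ 0.1994 -0.6183  0.2309] F [-0.  -0.2  0.7] w 0.0006 t 0.68 ang -100.9
t ((0.5041571855545044, -0.07230432331562042), 0.05507699027657509) [[ 0.4529 -0.1245  0.0095]
 [ 0.5018 -0.0726  0.0139]
 [ 0.5554 -0.0225  0.0164]]
s ((0.5052200555801392, -0.07037339359521866), 0.05669103190302849) [[ 0.4515 -0.122   0.0098]
 [ 0.4962 -0.0633  0.0144]
 [ 0.5555 -0.018   0.0164]]
```

```bash
python3 -m jog '[[-1,-24,-25,0,0],[-1,-24,-25,0,0],[-1,-24,-25,0,0],[-1,-24,-25,0,0],[-1,-24,-25,0,0],[-1,-24,-25,0,0],[-1,-24,-25,0,0],[-1,-24,-25,0,0],[-1,-24,-25,0,0],[-1,-24,-25,0,0],[-1,-24,-25,0,0],[-1,-20,-22,0,0]]' >/dev/null
python3 -m jog '[[-1,0,0,20,0],[-1,0,0,10,0],[-1,0,0,0,0],[-1,0,0,0,0]]'>/dev/null
python3 -c "from h import *;go(.545,-.395,.118);snap('wrist','w1')"
```

```text
tool shift mm [-3.6 -0.9 82.1] tcp [ 0.5437 -0.3984  0.2001] F [-0.2  0.7 -0. ] w -0.0003 t 2.02 ang -101.2
```

View pics/w1.png

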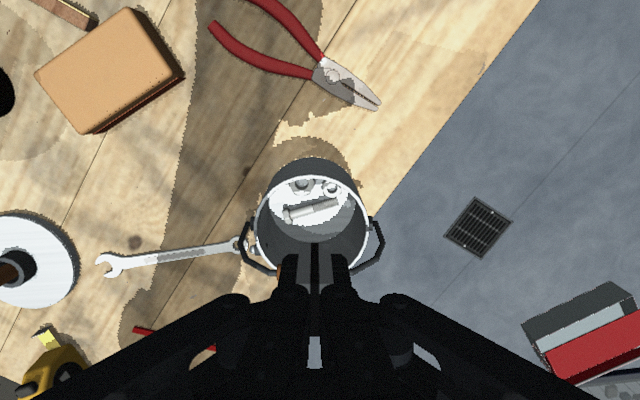

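The wrist view shows the shut fingers over the +x part of the mouth, in front of the tin at (315,230). The hoop's legs are at (245,240) and (375,240), with the grip hidden behind the fingers. I'll descend and push.

```bash
python3 -m jog '[[-1,-3,0,25,0],[-1,0,0,25,0],[-1,0,0,20,0],[-1,0,0,12,0],[-1,0,0,0,0]]' >/dev/null
python3 -m jog '[[-1,0,10,0,0],[-1,0,10,0,0],[-1,0,8,0,0],[-1,0,8,0,0],[-1,0,8,0,0],[-1,0,8,0,0],[-1,0,8,0,0],[-1,0,0,0,0]]'
python3 -c "from h import *;go(.508-.05*.982,-.388+.05*.191,.118)
im,d,m=snap('scene','s1');cv2.imwrite('pics/s1c.png',cv2.resize(im[80:240,290:450,::-1],(600,600),interpolation=2))"
```

```text
time: 3.15
ee_pos: [0.4853, -0.3829, 0.1194]
ee_rot: [[-0.194, -0.981, -0.002], [-0.981, 0.194, 0.0], [0.0, 0.002, -1.0]]
ft_force: [-0.8, 0.1, 0.2]
width: 0.0002
tool shift mm [ 0.8 26.8  1.4] tcp [ 0.4853 -0.3829  0.1194] F [-0.8  0.1  0.2] w 0.0002 t 3.15 ang -101.2
```

View pics/s1c.png

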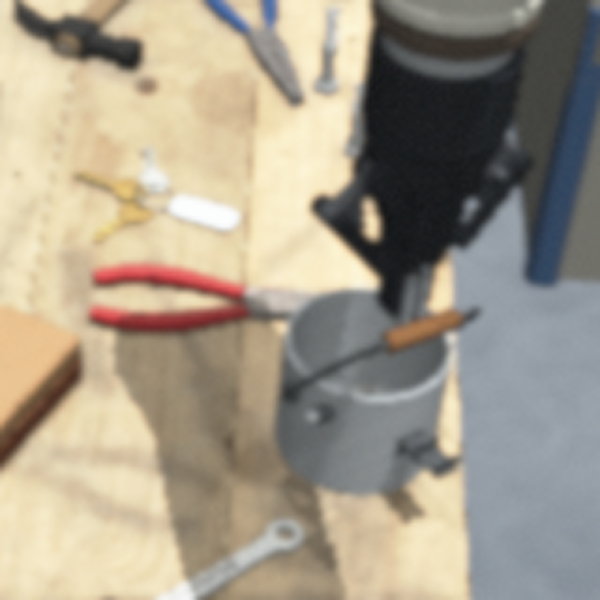

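The grip tube (crop (425,330)) is tilted towards the clip side and rests against the fingertips. I'll continue over the top and down the arc.

```bash
python3 -m jog '[[-1,0,8,0,0],[-1,0,8,0,0],[-1,0,8,0,0],[-1,0,8,0,0],[-1,0,4,4,0],[-1,0,4,6,0],[-1,0,3,6,0],[-1,0,2,7,0],[-1,0,1,7,0],[-1,0,0,7,0],[-1,0,0,0,0]]'
python3 -c "from h import *;go(.508-.07*.982,-.388+.07*.191,.062)"
```

```text
time: 4.12
ee_pos: [0.4414, -0.3731, 0.0803]
ee_rot: [[-0.193, -0.981, -0.002], [-0.981, 0.193, 0.002], [-0.002, 0.002, -1.0]]
ft_force: [-1.2, -0.5, 0.9]
width: 0.0001
tool shift mm [ 1.9  1.7 18.3] tcp [ 0.4414 -0.3731  0.0803] F [-1.2 -0.5  0.9] w 0.0001 t 4.12 ang -101.1
```

```bash
python3 -m jog '[[-1,0,2,4,0],[-1,0,0,4,0],[-1,0,0,4,0],[-1,0,0,4,0],[-1,0,0,2,0],[-1,0,0,1,0],[-1,0,0,0,0],[-1,0,0,0,0],[-1,0,0,0,0]]'
python3 -m jog '[[-1,0,0,-3,0],[-1,0,0,-20,0],[-1,0,0,-30,0],[-1,0,0,-30,0],[1,-30,0,-20,0],[1,-30,0,0,0],[1,-30,0,0,0],[1,-30,0,0,0],[1,0,0,0,0]]' | grep -E 'force|pos'
python3 -c "from h import *;go(.5045,-.0715,.16)
im,d,m=snap('scene','s2')
z=load('s2');W=cloud(z)[80:240,290:450].reshape(-1,3);I=im[80:240,290:450].reshape(-1,3).astype(int)
G=W[(I[:,0]-I[:,2]>50)&(W[:,2]>.03)&(np.hypot(W[:,0]-.437,W[:,1]+.374)<.05)]
print(G.mean(0),G.min(0),G.max(0))
cv2.imwrite('pics/s2c.png',cv2.resize(im[100:260,230:450,::-1],(770,560),interpolation=2))"
```

```text
time: 4.87
ee_pos: [0.4405, -0.3737, 0.0635]
ee_rot: [[-0.193, -0.981, 0.0], [-0.981, 0.193, -0.0], [0.0, -0.0, -1.0]]
ft_force: [-0.4, 0.7, 0.8]
width: -0.0005
ee_pos: [0.4655, -0.2486, 0.1673]
ft_force: [0.2, -0.1, 0.3]
tool shift mm [-181.2   -5.6    7.8] tcp [ 0.4655 -0.2486  0.1673] F [ 0.2 -0.1  0.3] w 0.0603 t 5.62 ang -100.6
[ 0.43723145 -0.37415273  0.06079295] [ 0.43041688 -0.40064387  0.04749031] [ 0.44616425 -0.35306879  0.06507084]
```

View pics/s2c.png

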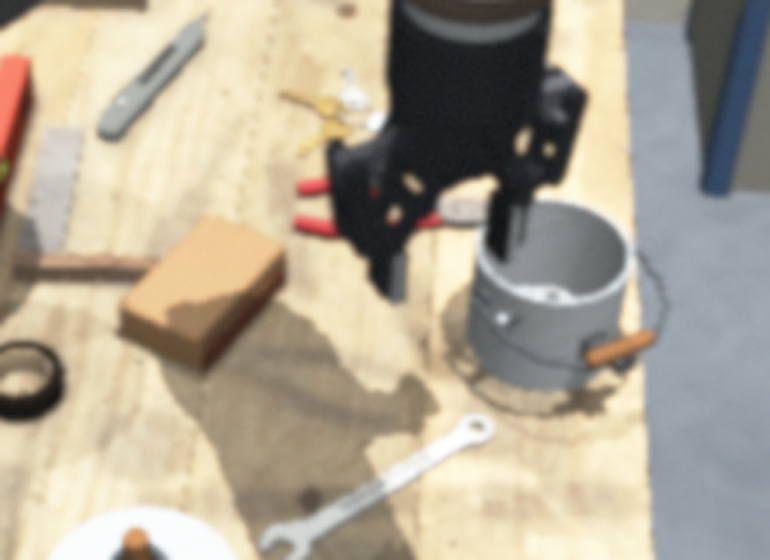

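The handle is down in the clip: its grip at crop (620,350) measures about z 0.061 at the surface, which agrees with the 2.0 stop. Next, the lids, with a wrist measurement on the way.

```bash
python3 -m jog '[[0,-20,0,0,0],[0,-25,0,0,0],[0,-25,0,0,0],[0,-25,0,0,0],[0,-20,0,0,0],[0,-10,0,0,0],[0,0,0,0,0],[0,0,0,0,0]]' | grep -E 'force|pos|wid'
python3 -c "from h import *
im,d,m=snap('wrist','w2');z=load('w2');W=cloud(z);A=W.reshape(-1,3)
A=A[np.hypot(A[:,0]-.5045,A[:,1]+.0715)<.06]
P=A[(A[:,2]>.009)&(A[:,2]<.0165)].astype(np.float32)
print('plate',cv2.minEnclosingCircle(np.ascontiguousarray(P[:,:2])),len(P),np.median(P,0))
for lo,hi in((.027,.036),(.05,.064)):
  K=A[(A[:,2]>lo)&(A[:,2]<hi)];K=K[np.hypot(K[:,0]-.5045,K[:,1]+.0715)<.03].astype(np.float32);print(len(K));
  if len(K): print(cv2.minEnclosingCircle(np.ascontiguousarray(K[:,:2])),K.mean(0),np.median(K[:,2]))
go(.5045,-.0715,.1)"
```

```text
ee_pos: [0.4876, -0.1343, 0.1664]
ft_force: [1.1, 0.6, -0.2]
width: 0.0427
plate ((0.503322958946228, -0.0721275582909584), 0.05519108846783638) 10384 [ 0.5091004  -0.07510583  0.01318411]
729
((0.5037282705307007, -0.07236044853925705), 0.018056746572256088) [ 0.5059045  -0.07528143  0.03077774] 0.03087001
354
((0.5035884380340576, -0.07239902764558792), 0.007889954373240471) [ 0.5042021  -0.07319886  0.05638633] 0.056836933
tool shift mm [-65.7  -4.4  66.3] tcp [ 0.4874 -0.135   0.1663] F [-0.8 -0.6 -0. ] w 0.0427 t 6.38 ang -101.2
```

View pics/w2.png

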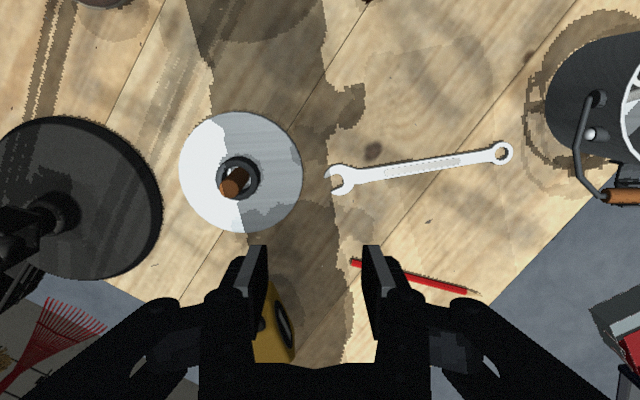

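The wrist view shows the cover disc at (240,172), the collar and knob at (237,180), and clear space for the fingers. I'll align, descend and grasp the knob.

```bash
python3 -m jog '[[0,-20,-1,10,0],[0,-20,-1,10,0],[0,-15,-1,15,0],[0,-9,-1,15,0],[0,0,0,16,0],[0,0,0,0,0],[0,0,0,0,0]]' | grep -E 'force|pos|wid'
python3 -c "from h import *;go(.5037,-.0723,.0355)"
```

```text
ee_pos: [0.503, -0.0729, 0.0996]
ft_force: [-0.3, -0.6, 0.2]
width: 0.0428
tool shift mm [-0.7 -0.7 64.1] tcp [ 0.503  -0.0729  0.0996] F [-0.3 -0.6  0.2] w 0.0428 t 6.97 ang -101.3
```

```bash
python3 -m jog '[[0,-0.5,-0.5,20,0],[0,0,0,20,0],[0,0,0,12,0],[0,0,0,8,0],[0,0,0,4,0],[0,0,0,0,0],[-1,0,0,0,0],[-1,0,0,0,0],[-1,0,0,0,0],[-1,0,0,0,0],[-1,0,0,0,0],[-1,0,0,0,0]]' 40
python3 -c "from h import *;go(.5037,-.0723,.0355)"
```

```text
time: 7.97
ee_pos: [0.5053, -0.071, 0.0372]
ee_rot: [[-0.193, -0.981, 0.002], [-0.981, 0.193, -0.001], [0.0, -0.002, -1.0]]
ft_force: [-1.4, -0.5, 6.9]
width: 0.0142
tool shift mm [1.6 1.3 1.7] tcp [ 0.5053 -0.071   0.0372] F [-1.4 -0.5  6.9] w 0.0142 t 7.97 ang -101.1
```

```bash
python3 -m jog '[[-0.4,0,0,0,0],[-0.4,0,0,0,0],[-0.4,0,0,-3,0],[-0.4,0,0,0,0],[-0.4,0,0,0,0]]' 40 | grep -E 'force|pos|wid'
python3 -m jog '[[-1,0,0,0,0],[-1,0,0,0,0],[-1,0,0,0,0],[-1,0,0,0,0],[-1,0,0,0,0],[-1,0,0,0,0]]' 40 | grep -E 'force|pos|wid'
python3 -c "from h import *
im,d,m=snap('scene','s3');cv2.imwrite('pics/s3c.png',cv2.resize(im[200:310,215:325,::-1],(600,600),interpolation=2))"
```

```text
ee_pos: [0.5046, -0.0707, 0.0394]
ft_force: [-0.8, 0.2, 0.7]
width: 0.0258
ee_pos: [0.5045, -0.0709, 0.0394]
ft_force: [-1.5, -0.3, 5.0]
width: 0.0146
```

View pics/s3c.png

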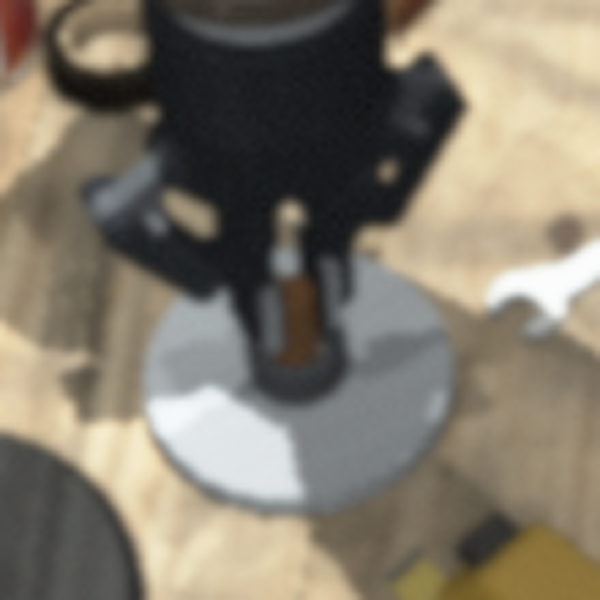

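The knob (crop (297,320)) is held between the pads, clear of the collar. I'll lift slowly.

```bash
python3 -m jog '[[-1,0,0,-2,0],[-1,0,0,-4,0],[-1,0,0,-6,0],[-1,0,0,-8,0],[-1,0,0,-10,0],[-1,0,0,-12,0],[-1,0,0,-14,0],[-1,0,0,-14,0],[-1,0,0,-14,0],[-1,0,0,-14,0],[-1,0,0,-14,0],[-1,0,0,-10,0]]' 50 | grep -E 'force|pos|wid'
python3 -m jog '[[-1,0,0,-5,0],[-1,0,0,0,0],[-1,0,0,0,0]]' | grep -E 'force|pos|wid'
python3 -c "from h import *;go(.508,-.388,.165)"
```

```text
ee_pos: [0.5051, -0.0707, 0.1637]
ft_force: [0.3, -0.2, -2.8]
width: 0.014
ee_pos: [0.5044, -0.0708, 0.1665]
ft_force: [0.1, 0.0, -3.3]
width: 0.0136
tool shift mm [310.5 -64.8   1.5] tcp [ 0.5044 -0.0708  0.1665] F [ 0.1  0.  -3.3] w 0.0136 t 10.18 ang -101.1
```

```bash
python3 -m jog '[[-1,8,-2,0,0],[-1,15,-3,0,0],[-1,20,-4,0,0],[-1,24,-5,0,0],[-1,24,-5,0,0],[-1,24,-5,0,0],[-1,24,-5,0,0],[-1,24,-5,0,0],[-1,24,-5,0,0],[-1,24,-5,0,0],[-1,24,-5,0,0],[-1,20,-4,0,0]]' | grep -E 'force|pos|wid'
python3 -m jog '[[-1,20,-4,0,0],[-1,16,-4,0,0],[-1,10,-2,0,0],[-1,6,-1,0,0],[-1,3,-1,0,0],[-1,0,0,0,0],[-1,0,0,0,0],[-1,0,0,0,0]]' | grep -E 'force|pos|wid'
python3 -c "from h import *;go(.508,-.388,.165)
for n in('scene','top'):
  snap(n,n+'4');z=load(n+'4');A=cloud(z).reshape(-1,3);A=A[np.hypot(A[:,0]-.508,A[:,1]+.388)<.075]
  P=A[(A[:,2]>.133)&(A[:,2]<.146)].astype(np.float32);P=P[np.hypot(P[:,0]-.508,P[:,1]+.388)<.062]
  print(n,cv2.minEnclosingCircle(np.ascontiguousarray(P[:,:2])),len(P),np.percentile(P,[1,50,99],axis=0).round(4))
im=load('scene4')['im'];cv2.imwrite('pics/s4c.png',cv2.resize(im[70:220,310:460,::-1],(600,600),interpolation=2))"
```

```text
ee_pos: [0.5058, -0.3339, 0.1648]
ft_force: [-0.2, -0.3, -2.9]
width: 0.0138
ee_pos: [0.5088, -0.386, 0.1663]
ft_force: [0.5, 0.6, -3.7]
width: 0.0138
tool shift mm [2.2 0.4 1.3] tcp [ 0.5088 -0.386   0.1663] F [ 0.5  0.6 -3.7] w 0.0138 t 11.85 ang -101.0
scene ((0.5080453157424927, -0.38423219323158264), 0.05641194060444832) 1287 [[ 0.4551 -0.4367  0.1336]
 [ 0.4959 -0.3706  0.141 ]
 [ 0.5601 -0.3308  0.144 ]]
top ((0.5094633102416992, -0.3706669807434082), 0.052687641233205795) 440 [[ 0.4594 -0.3793  0.1351]
 [ 0.4942 -0.3561  0.1411]
 [ 0.5589 -0.333   0.1449]]
```

View pics/s4c.png

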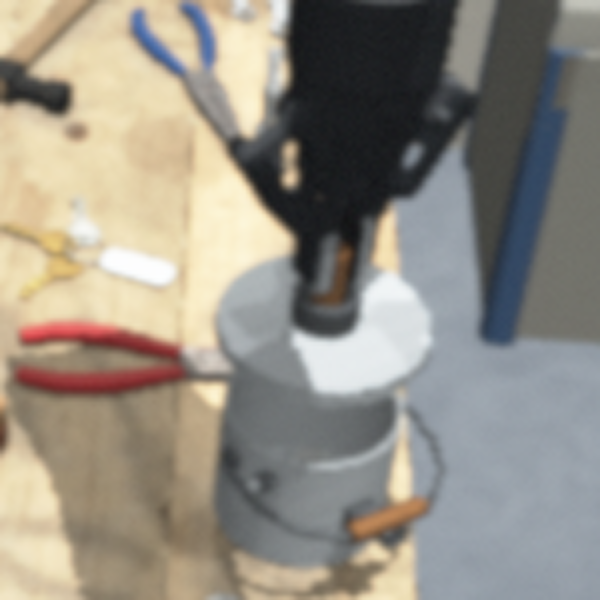

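The nested pair is held level over the tin (cover at crop (325,325), rim below at (310,430)), with the handle down. I'll check the tin centre in the stored wrist view.

```bash
python3 - <<'E'
from h import *
from scipy.optimize import least_squares
for f in('w1','top0','scene0'):
    A=cloud(load(f)).reshape(-1,3);r=np.hypot(A[:,0]-.508,A[:,1]+.388)
    Q=A[(A[:,2]>.076)&(A[:,2]<.083)&(abs(r-.0465)<.005)]
    s=least_squares(lambda p:np.hypot(Q[:,0]-p[0],Q[:,1]-p[1])-.0465,[.508,-.388],loss='soft_l1',f_scale=.001).x
    print(f,len(Q),s.round(4),np.median(Q[:,2]),np.histogram(np.arctan2(Q[:,1]-s[1],Q[:,0]-s[0]),8)[0])
go(.508,-.388,.13)
E
```

```text
w1 1162 [ 0.5097 -0.3897] 0.0800476407806806 [149 130 139 163 165 134 130 152]
top0 152 [ 0.5084 -0.3895] 0.07991234174272849 [16 15 22 24 21 15 20 19]
scene0 216 [ 0.5091 -0.3871] 0.07924582867699562 [20 28 30 17 23 23 40 35]
tool shift mm [ 1.8  0.5 36.5] tcp [ 0.5088 -0.3863  0.1665] F [ 0.2 -0.4 -4.4] w 0.0141 t 11.95 ang -101.0
```

```bash
python3 -m jog '[[-1,1.4,-0.7,8,0],[-1,1.4,-0.6,10,0],[-1,0,0,10,0],[-1,0,0,6,0],[-1,0,0,3,0],[-1,0,0,0,0],[-1,0,0,0,0]]' | grep -E 'force|pos|wid'
python3 -c "from h import *;go(.5095,-.3893,.1214)"
```

```text
ee_pos: [0.5091, -0.3903, 0.129]
ft_force: [0.3, -0.7, -2.8]
width: 0.014
tool shift mm [-1.  -0.2  7.6] tcp [ 0.5091 -0.3903  0.129 ] F [ 0.3 -0.7 -2.8] w 0.014 t 12.53 ang -101.1
```

```bash
python3 -m jog '[[-1,-0.7,0,2,0],[-1,0,0,2,0],[-1,0,0,2,0],[-1,0,0,2,0],[-1,0,0,1,0],[-1,0,0,1,0],[-1,0,0,0,0]]' | grep -E 'force|pos|wid'
python3 -m jog '[[-1,0,0,1,0],[-1,0,0,1,0],[-1,0,0,1,0],[-1,0,0,1,0],[-1,0,0,0,0]]' | grep -E 'force|pos|wid'
```

```text
ee_pos: [0.5091, -0.3897, 0.1191]
ft_force: [0.9, 0.8, -3.4]
width: 0.0136
ee_pos: [0.5091, -0.3897, 0.115]
ft_force: [-0.2, -0.5, -3.5]
width: 0.0137
```

```bash
python3 -m jog '[[-1,0,0,1,0],[-1,0,0,1,0],[-1,0,0,0.7,0],[-1,0,0,0,0],[-1,0,0,0,0]]' | grep -E 'force|pos|wid'
python3 -m jog '[[-1,0,0,0.5,0],[-1,0,0,0.5,0],[-1,0,0,0,0],[-1,0,0,0,0]]' | grep -E 'force|pos|wid'
```

```text
ee_pos: [0.5092, -0.3897, 0.1125]
ft_force: [-0.8, 0.4, -3.4]
width: 0.0139
ee_pos: [0.5093, -0.3897, 0.1116]
ft_force: [0.8, 0.8, -3.2]
width: 0.0138
```

```bash
python3 -m jog '[[-1,0,0,0.5,0],[-1,0,0,0.5,0],[-1,0,0,0,0],[-1,0,0,0,0]]' | grep -E 'force|pos|wid'
python3 -m jog '[[-1,0,0,0.5,0],[-1,0,0,0.5,0],[-1,0,0,0,0],[-1,0,0,0,0]]' | grep -E 'force|pos|wid'
```

```text
ee_pos: [0.5093, -0.3898, 0.1115]
ft_force: [-3.1, 1.8, 6.2]
width: 0.0137
ee_pos: [0.5093, -0.3898, 0.1115]
ft_force: [-5.5, 3.5, 10.8]
width: 0.0138
```

Contact is at the expected height. I'll relieve the press and let go, with the gripper held fully open.

```bash
python3 -m jog '[[-1,0,0,-1,0],[-0.3,0,0,0,0],[0.2,0,0,0,0],[0.7,0,0,0,0],[1,0,0,0,0],[1,0,0,0,0],[1,0,0,0,0],[1,0,0,0,0],[1,0,0,0,0]]' | grep -E 'force|pos|wid'
python3 -c "from h import *;go(.5093,-.3898,.088)
im,d,m=snap('scene','s5');snap('wrist','w5')
for n in('s5','w5'):
  A=cloud(load(n)).reshape(-1,3);A=A[np.hypot(A[:,0]-.509,A[:,1]+.39)<.06]
  P=A[(A[:,2]>.080)&(A[:,2]<.0885)].astype(np.float32)
  if len(P): print(n,cv2.minEnclosingCircle(np.ascontiguousarray(P[:,:2])),len(P),np.percentile(P[:,2],[5,50,95]),np.linalg.lstsq(np.c_[P[:,:2]-[.509,-.39],np.ones(len(P))],P[:,2],rcond=None)[0])
cv2.imwrite('pics/s5c.png',np.hstack([cv2.resize(im[90:220,310:440,::-1],(400,400),interpolation=2),cv2.resize(load('w5')['im'][120:400,180:460,::-1],(400,400))]))"
```

```text
ee_pos: [0.5093, -0.3898, 0.1105]
ft_force: [-0.1, -0.2, -0.4]
width: 0.0854
tool shift mm [ 0.   0.  22.5] tcp [ 0.5093 -0.3898  0.1105] F [-0.1 -0.2 -0.4] w 0.0854 t 15.7 ang -101.1
s5 ((0.5098382830619812, -0.38824090361595154), 0.05636688694357872) 1101 [0.08262178 0.08618505 0.08808214] [ 0.0056501  -0.00679292  0.08608138]
w5 ((0.508567750453949, -0.3894379734992981), 0.05523507297039032) 26389 [0.08431873 0.08536274 0.08635608] [-0.00139944 -0.0010109   0.08534863]
```

View pics/s5c.png

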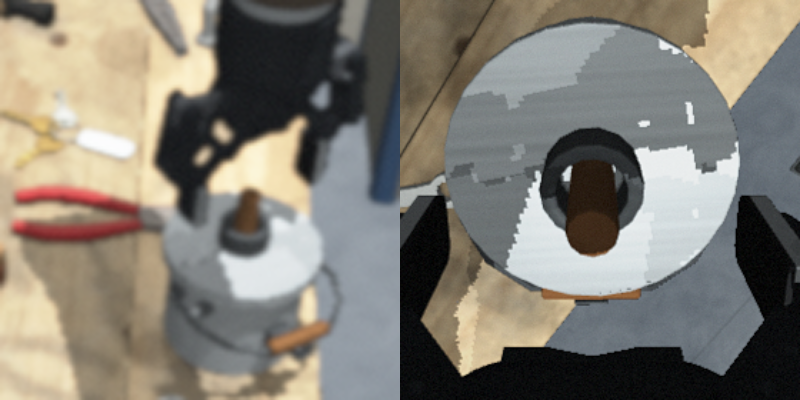

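The pair is seated and level: the cover plate is at z ≈ 0.0855 (0.086 nominal) and the centre is within 1 mm of the tin. The knob and collar are centred between the fingers. Next I'll grip the collar.

```bash
python3 -m jog '[[1,0,0,4,0],[1,0,0,6,0],[1,0,0,6,0],[1,0,0,4,0],[1,0,0,0,0],[1,0,0,0,0]]' | grep -E 'force|pos|wid'
python3 -m jog '[[0.3,0,0,0,0],[0,0,0,0,0],[-0.1,0,0,0,0],[-0.2,0,0,0,0],[-0.25,0,0,0,0],[-0.3,0,0,0,0],[-1,0,0,0,0],[-1,0,0,0,0],[-1,0,0,0,0],[-1,0,0,0,0]]' 35 | grep -E 'force|pos|wid'
```

```text
ee_pos: [0.5089, -0.3895, 0.0899]
ft_force: [-0.3, 0.3, 0.0]
width: 0.0859
ee_pos: [0.5095, -0.3898, 0.0912]
ft_force: [-1.7, 0.1, 5.7]
width: 0.0336
```

```bash
python3 -m jog '[[-1,0,0,-1,0],[-1,0,0,-2,0],[-1,0,0,-2,0],[-1,0,0,-2,0],[-1,0,0,-1,0],[-1,0,0,0,0],[-1,0,0,0,0]]' | grep -E 'force|pos|wid'
python3 -c "from h import *
im,d,m=snap('scene','s6');cv2.imwrite('pics/s6c.png',cv2.resize(im[90:220,310:440,::-1],(600,600),interpolation=2))"
```

```text
ee_pos: [0.5092, -0.3898, 0.0986]
ft_force: [0.6, -1.1, -1.4]
width: 0.0335
```

View pics/s6c.png

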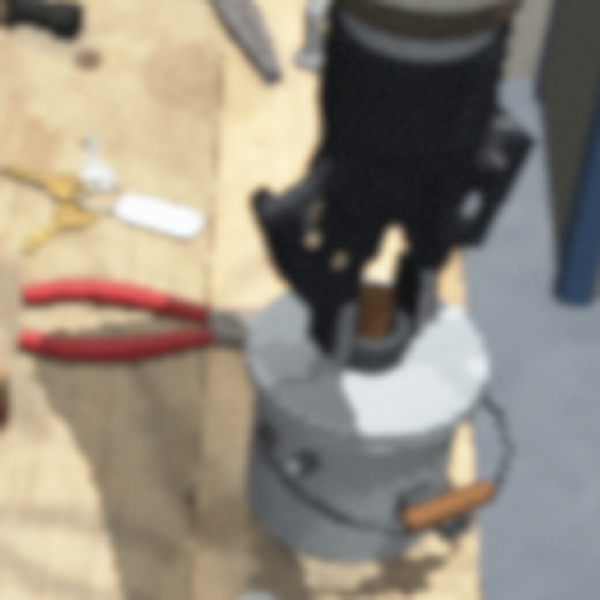

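The fingers hold the collar at crop (375,345), the knob stands lower in it, and the load of about 1.4 N is the cover alone. I'll lift it clear.

```bash
python3 -m jog '[[-1,0,0,-3,0],[-1,0,0,-5,0],[-1,0,0,-8,0],[-1,0,0,-10,0],[-1,0,0,-12,0],[-1,0,0,-12,0],[-1,0,0,-12,0],[-1,0,0,-8,0],[-1,0,0,-6,0],[-1,0,0,-3,0],[-1,0,0,0,0],[-1,0,0,0,0]]' | grep -E 'force|pos|wid'
python3 -m jog '[[-1,0,0,-3,0],[-1,0,0,0,0],[-1,0,0,0,0],[-1,0,0,0,0],[-1,0,0,0,0],[-1,0,0,0,0]]' | grep -E 'force|pos|wid|time'
python3 -c "from h import *
im,d,m=snap('scene','s7');A=cloud(load('s7')).reshape(-1,3);A=A[np.hypot(A[:,0]-.51,A[:,1]+.388)<.053]
for lo,hi in((.07,.09),(.160,.186)):
  P=A[(A[:,2]>lo)&(A[:,2]<hi)];
  if len(P)>3: print(lo,len(P),np.median(P,0),np.percentile(P,[2,98],axis=0).round(3))
cv2.imwrite('pics/s7c.png',cv2.resize(im[60:220,300:460,::-1],(600,600),interpolation=2))"
```

```text
ee_pos: [0.509, -0.3897, 0.1773]
ft_force: [0.4, -0.2, -1.8]
width: 0.0329
time: 19.27
ee_pos: [0.5092, -0.3897, 0.1804]
ft_force: [-0.3, -0.9, -1.3]
width: 0.0339
0.07 1201 [ 0.5007323  -0.37909503  0.08318726] [[ 0.462 -0.432  0.072]
 [ 0.553 -0.341  0.086]]
0.16 1079 [ 0.4963707  -0.37409335  0.17569292] [[ 0.461 -0.433  0.169]
 [ 0.557 -0.337  0.184]]
```

View pics/s7c.png

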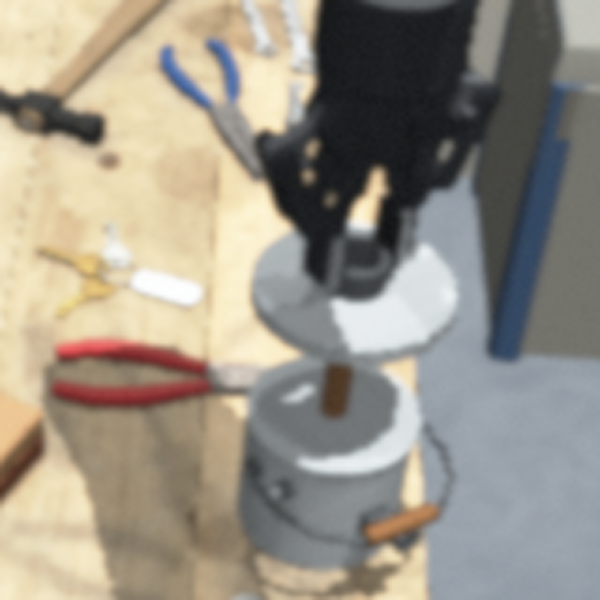

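The cover hangs level with its lower edge at about z 0.165. The inner lid sits in the mouth with its flange at z 0.083 and the knob below the cover, and the handle is home. I'm handing in.

```bash
python3 -c "from bench import *;print(sign_off())"
```

```text
the job is handed in; nothing more can be done
None
```

The job is done and handed in at about 19 s of the 64 s; the sign-off gives no verdict.

- **Handle:** I pushed it over with shut fingers and down into its rest clip. The grip measured about z 0.061, which agrees with the 2.0 rad stop. The joint angle itself can't be read.
- **Lids onto the tin:** I carried the nested pair by the knob and lowered them in small steps. They seated at the expected height (TCP 0.1115 against 0.1114 expected), with up to about 11 N of press. After letting go, the cover lay level and within about 1 mm of the tin's axis.
- **Cover off:** I took it by the collar and lifted it straight off. The load was about 1.4 N, which is the cover alone. In the last picture it hangs level with its lower edge at about z 0.165, some 35 mm above the knob. The inner lid stays seated with its flange at about z 0.083, and the handle is still down.

**Disagreements:** the cameras differed by up to 2–3 mm on the tin's centre. The finger opening read about 2 mm below the true diameters of the knob and the collar. The first knob grip showed about 7 N upward, so I re-gripped 3 mm higher. It still showed 5 N, and the picture showed the fingers clear of the collar. I saw no bystander moved in the pictures but did not measure their positions at the end.

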